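# Strip the drying fan for washing

## Robot

A 6-joint arm with a two-finger parallel gripper is mounted at the origin on a cart in front of the work surface, level with it; the furniture and walls round the work are solid. World frame = base frame: x ahead of the robot, y to its left, z up, the work surface at z = 0. Lengths are in mm, angles in rad, forces in N, time in s.
With the tool pointing down it reaches from about 275 to 1000 mm from the base axis. Payload 8.4 kg.
Tool frame: the origin (TCP) lies at the centre of the arm's flange, where the gripper is bolted on; the fingertips stand r.tip_extent ahead of it and the grasp point (between the pads) lies 155 mm ahead of it (r.tip_extent is the distance from the TCP to the fingertips, in mm); z points along the fingers, y is the direction in which the jaws open and shut (so a half turn about z gives the same grasp; the last joint's range is limited). The gripper opens to 85 mm and grips with 20 to 120 N. Pads are 22 mm wide; open, the fingers measure 114 mm over their backs; the gripper's body (76 mm by 85 mm) begins 54 mm behind the grasp point. The pads swing forward as they close: fully open they stand 13 mm farther back than shut.
Start: joints at [-1.108, 0.353, 1.633, -0, 1.155, -0.002], TCP at [280.152, -558.699, 404.681] pointing down, gripper open.
Joint ranges: [-2.63, 2.63], [-0.92, 2.1], [0.06, 2.66], [-1.3, 4.44], [0, 2.69], [-3.02, 3.02]. Speed limits (rad/s): [2.22, 2.22, 2.79, 3.14, 3.14, 3.14].

## Interface

Orientations are given as [roll, pitch, yaw] about the fixed x, y, z axes, in that order (R = Rz(yaw) Ry(pitch) Rx(roll)).
In Python, from rig import sense, grab_frame, job, r gives the robot as it stands. The module is installed in compiled form; this text tells all that it offers.
- The arm moves only by the shell command python3 -m creep 'ROWS' [FORCE]. ROWS is JSON, a list of rows, each a list of 7 numbers: the turn, a rotation vector about the tool's x, y, z in rad, then the shift along the tool's x, y, z in mm, then the closure, from 0 (fully open) to 1 (shut). In form: [[wx, wy, wz, dx, dy, dz, fingers], ...]. A call has 1 to 10 rows; each row shifts and turns the pose as measured when the row begins, along the tool's axes as they then stand; what a row does not reach is not made up. A row lasts 1/12 s, in which the tool goes at most 41.7 mm and 7.16 degrees, less where a joint would pass 70% of its speed; a pose out of reach is approached as far as the arm can. A call with a gripper value outside its range is refused whole. The fingers move at their own pace and stop on an object; FORCE is the grip in N (left out, the last holds). Time passes only in rows, so rows that do not move let the fingers close. It gives the time, the measured TCP pose, the force and the opening at its end, in the units of the state.
- sense(): the state, without advancing time (a new reading comes with each control period).
- grab_frame(name): name is "scene" or "top" or "wrist"; returns a dict with "color" (400x640x3 uint8, red, green, blue), "mtx" (3x3 intrinsics, pixels), "T" (4x4, takes a point from camera to world coordinates). Camera axes: x right, y down, z forward; pixel columns grow to the right and rows downward; lengths in mm; the calibration is good to about 2 mm. A picture is of the moment at which its call begins. There is no depth.
- job.sign_off(): hands the job in, once; it reports no verdict.
The state is a dict: "clock": time; "qpos": joint angles; "qvel": joint speeds; "joint_efforts": joint torques, N m; "eef_pos": TCP position; "tcp_rot": TCP orientation; "contact_force": force on the tool from outside, world axes, zero at the start; "wrist_torque": the same for the moment, N m; "opening": opening from 0.0 (shut) to 1.0 (fully open).
Only numpy, scipy, OpenCV 4.12 (cv2) and the standard library are available. Lean on these libraries where they do the work, as an engineer would, in place of code of your own. Each camera call takes 0.05 s, during which the arm holds its last target.

## Task

The small fan that dries the washed finds is clogged with dust. Undo the black spinner nut without forcing it (it has a left-hand thread and so comes undone clockwise seen from above) and stand or lay it in the empty green wash tray; then lift the blue blade wheel off the spindle and lay it in the tray beside the nut, flat and the same way up as it sat on the fan. Set both down on the tray's floor without dropping them, and leave the mug, the tape roll and the brush where they are.

Things in the scene. Friction and masses are not known exactly. Their poses are not given: they have to be found in the camera images.
- fan: White desk fan, fixed, head tilted so its spindle stands vertical, front grille off. Origin on the desk below the spindle axis, z up. Foot 154 mm across; the white shroud round the wheel is 177 mm across (162 mm inside), rim 116 mm above the desk. Yoke arms with grey pivot caps stand outside the shroud on the fan's +y and -y sides, out to 105 mm from the axis, up to 105 mm high.
- spindle_tip (a point): Top of the fan's steel spindle, on its vertical axis, 137.5 mm above the desk; inside the nut at the start. The spindle does not turn. It is 19 mm thick inside the hub; above the hub's top (121 mm above the desk) it carries a coarse two-start LEFT-hand thread, 17.6 mm across, lead 18 mm.
- nut_centre (a point): Centre (half-way up, on the axis) of the loose black spinner nut: round cap 36 mm high, 40 g, z up the axis to its closed top, which bears a white curved arrow; upper 16 mm ribbed, 41 mm across, skirt below 38 mm; open underneath, 20.5 mm deep. At the start it is screwed down on the hub's top: it spans 121 to 157 mm above the desk, this point at 139 mm.
- nut: The same nut, origin at the middle of its underside. Clockwise seen from above it climbs 2.9 mm per radian and is free of the thread after about 2.4 rad, some 7 mm up; then it lifts straight off. Counter-clockwise it jams on the hub. Do not pull it over the thread or wrench it tight: 60 N strips it. About 1.5 mm axial play; it stays where it is left between turns.
- wheel_hub (a point): Centre (on the axis, 18 mm above the underside) of the hub of the loose blue five-bladed wheel, 90 g, z along its axis, up at the start. Hub: tube 44 mm across, bore 21.6 mm, 36 mm high. The blades reach 70 mm from the axis and lie 3 to 18 mm above the hub's underside, so the hub's top 18 mm is clear to grip from above.
- wheel: The same wheel, origin at the middle of the hub's underside. At the start it sits loosely on the spindle, underside 85 mm and hub top 121 mm above the desk, held down only by the nut; it lifts straight up, and its underside must rise above the spindle tip before it moves sideways.
- tray: Green open wash tray, fixed, 250 (its x) by 190 (its y) by 40 mm high, rim lip 260 by 200; inside 242 by 182 mm, floor 4 mm above the desk. Origin at the centre of its underside.
- mug: White mug with coloured spots, 88 mm across and high; stands behind the work. Origin at the middle of its underside. Leave it.
- tape_roll: Pale green roll of tape lying flat, 119 mm across, 25 mm high; behind the work. Origin at the middle of its underside. Leave it.
- field_brush: Flat brush with wooden handle, 203 mm long (its y) by 46 mm, 17 mm high, lying behind the work. Origin at the middle of its underside. Leave it.
Not all that is in view belongs to the job. Leave any pink, purple or red look-alike of the nut alone.

How it is judged (in metres and radians):
On the way, in this order (a step that is already met when the one before it is completed fails the run):
1. the nut is unscrewed and lifted clear of the spindle (distance between nut_centre and spindle_tip above 0.04 m), for 0.2 s.
2. the nut is in the tray (x of nut_centre in the frame of tray between -0.115 and 0.115 m and y of nut_centre in the frame of tray between -0.085 and 0.085 m and z of nut_centre in the frame of tray below 0.045 m), for 0.2 s.
3. the blade wheel is lifted off the spindle (distance between wheel_hub and spindle_tip above 0.06 m), for 0.2 s.
At the end, for the whole second after the job is handed in: Nut resting on the tray floor inside its walls (centre under 32 mm above the tray's underside); blade wheel flat on the tray floor, same way up (within 0.15 rad, hub centre under 27 mm up, within 90 mm along and 60 mm across of the tray's middle); both released and at rest (x of nut_centre in the frame of tray between -0.115 and 0.115 m and y of nut_centre in the frame of tray between -0.085 and 0.085 m and z of nut_centre in the frame of tray below 0.032 m and x of wheel_hub in the frame of tray between -0.09 and 0.09 m and y of wheel_hub in the frame of tray between -0.06 and 0.06 m and z of wheel_hub in the frame of tray below 0.027 m and angle between wheel_hub's own z axis and vertical below 0.15 rad and linear speed of each of nut, wheel below 0.02 m/s and angular speed of each of nut, wheel below 0.15 rad/s); the robot touches nothing.
It fails at once if the nut is forced on its thread (over 60 N between nut and spindle) (contact force between nut and fan above 60 N).
It fails at once if the nut is dropped or thrown (over 0.9 m/s while not held) (linear speed of nut above 0.9 m/s and contact force between the fingers and nut below 0.05 N).
It fails at once if the blade wheel is dropped or thrown (over 0.9 m/s while not held) (linear speed of wheel above 0.9 m/s and contact force between the fingers and wheel below 0.05 N).
It fails at once if the mug, tape roll or brush is shifted by more than 20 mm (distance of any of mug, tape_roll, field_brush from where it was at the start of the episode above 0.02 m).
It also fails if it takes over 72 s, if anything falls off the work surface, if the arm or the gripper's body presses on something with over 40 N, if the wrist force passes 120 N, or if a joint passes its speed limit or range.

## Working session

There is one attempt and no reset: what is moved stays moved. The work goes in short steps, Python scripts to look and compute and a shell command to move; the robot and the scene stay as the last step left them, time stands still between calls to the robot, and variables do not carry over. Pictures are saved under pics/ and viewed, and the job is handed in when it is done.

```bash
mkdir -p pics; ls; python3 - <<'E'
from rig import sense, grab_frame, job, r
import cv2
print(sense(), r.tip_extent)
for n in ("scene","top","wrist"):
    f=grab_frame(n); cv2.imwrite(f"pics/{n}0.png",f["color"][:,:,::-1]); print(n,f["mtx"].round(1).tolist(),f["T"].round(3).tolist())
E
```

```text
pics
{'clock': 0.0, 'qpos': array([-1.10841835e+00,  3.53676859e-01,  1.63415397e+00,  7.47001865e-06,
        1.15515322e+00, -2.41208469e-03]), 'qvel': array([-6.29062947e-05,  9.04878630e-04,  1.15309740e-03, -1.24567795e-04,
        3.35033786e-05,  6.04701542e-04]), 'joint_efforts': array([-8.71709744e-04, -6.05241036e+01, -3.42078245e+01,  3.55936933e-06,
        8.94628989e-03,  1.27043046e-05]), 'eef_pos': array([ 280.03751601, -558.49204801,  403.93507428]), 'tcp_rot': array([-3.14020127e+00, -1.01859456e-05,  4.64787031e-01]), 'contact_force': array([ 0.00485628,  0.11967402, -0.06888211]), 'wrist_torque': array([ 0.00772981,  0.02550396, -0.0408771 ]), 'opening': 1.004293191384987} 173.4
scene [[461.9, 0.0, 320.7], [0.0, 461.9, 194.1], [0.0, 0.0, 1.0]] [[0.229, 0.713, -0.663, 1290.059], [0.973, -0.175, 0.148, -114.071], [-0.01, -0.679, -0.734, 843.688], [0.0, 0.0, 0.0, 1.0]]
top [[489.6, 0.0, 314.1], [0.0, 489.6, 197.5], [0.0, 0.0, 1.0]] [[-0.029, -0.988, 0.154, 478.216], [-1.0, 0.028, -0.009, 12.387], [0.005, -0.154, -0.988, 1202.617], [0.0, 0.0, 0.0, 1.0]]
wrist [[357.4, 0.0, 313.4], [0.0, 357.4, 203.3], [0.0, 0.0, 1.0]] [[0.449, -0.855, -0.259, 346.619], [-0.893, -0.43, -0.129, -525.409], [-0.002, 0.289, -0.957, 373.565], [0.0, 0.0, 0.0, 1.0]]
```

View pics/scene0.png

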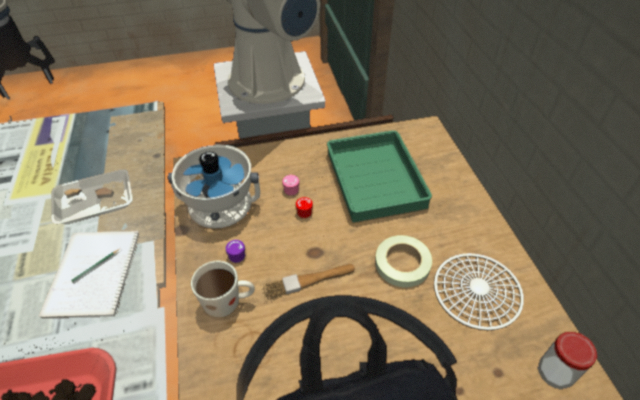

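View pics/top0.png

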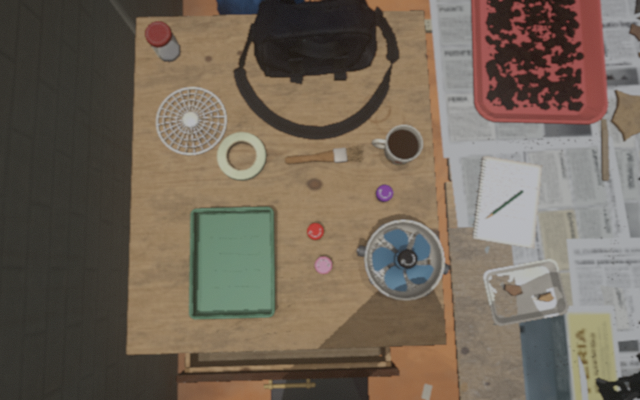

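View pics/wrist0.png

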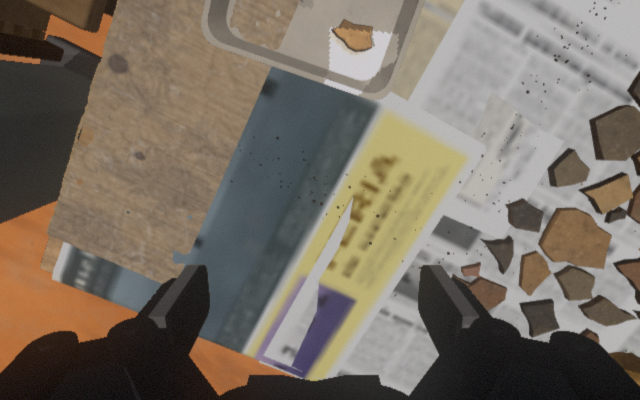

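The top view shows four nut-like caps: black at (406,258) on the fan's hub, pink at (323,265), red at (315,231) and purple at (385,193). Only the black one sits on the blue wheel, so it fits the description. The tray is at (233,262). I'll confirm this in enlarged crops.

```bash
python3 - <<'E'
import cv2
a=cv2.imread("pics/top0.png")
cv2.imwrite("pics/top_fan.png",cv2.resize(a[210:310,350:460],None,fx=6,fy=6,interpolation=cv2.INTER_CUBIC)[:600,:800])
cv2.imwrite("pics/top_tray.png",cv2.resize(a[195:330,180:285],None,fx=4,fy=4,interpolation=cv2.INTER_CUBIC))
b=cv2.imread("pics/scene0.png")
cv2.imwrite("pics/sc_fan.png",cv2.resize(b[135:235,160:275],None,fx=6,fy=6,interpolation=cv2.INTER_CUBIC))
E
```

```text
(no output)
```

View pics/top_fan.png

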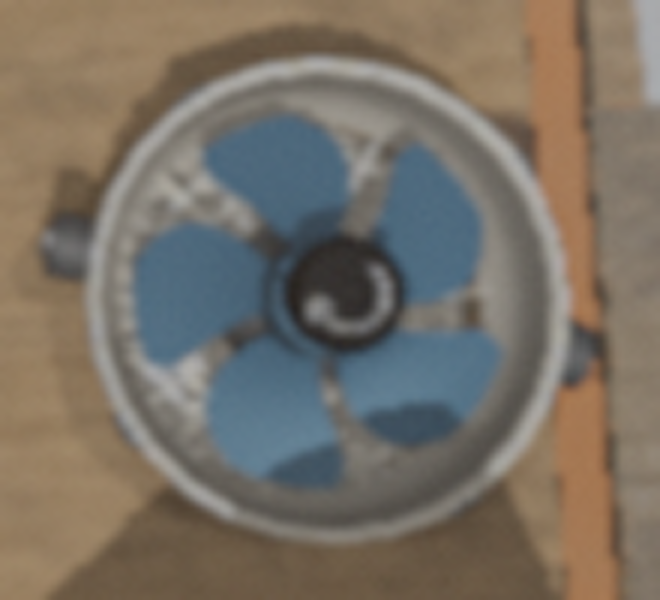

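View pics/top_tray.png

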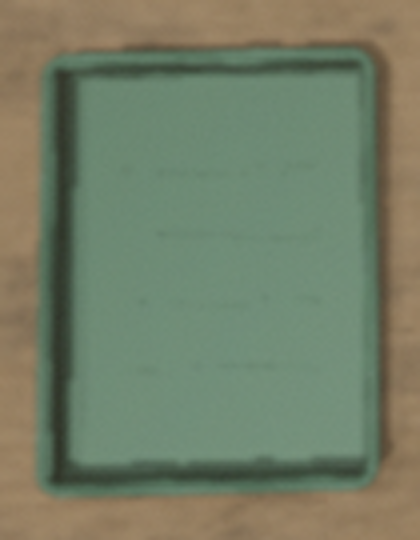

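View pics/sc_fan.png

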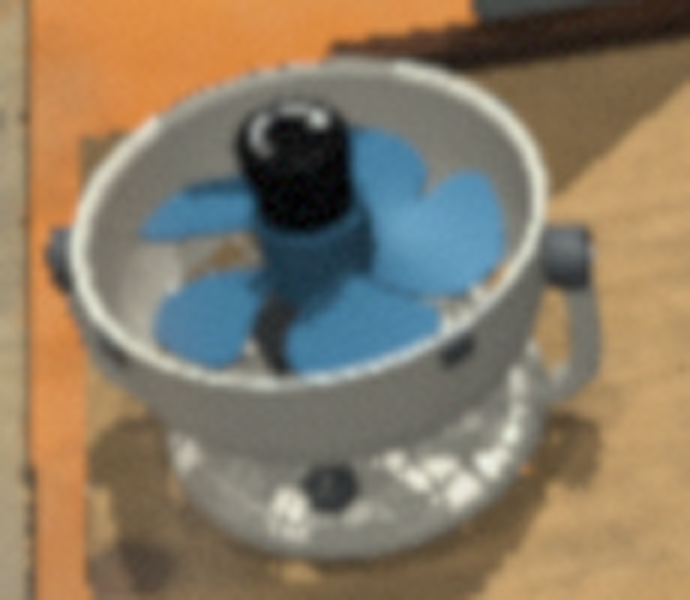

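The crops confirm that the black cap with the white arrow, centred at about (407.5,258.7), sits on the blue hub in the white shroud. It is the nut. Next I compute positions.

```bash
cat > h.py <<'E'
import numpy as np
from rig import sense, grab_frame, job, r
import cv2
from scipy.spatial.transform import Rotation as R
def ray(f,uv):
    d=f["T"][:3,:3]@np.linalg.solve(f["mtx"],[uv[0],uv[1],1.0]); return f["T"][:3,3],d
def at(f,uv,z):
    o,d=ray(f,uv); return o+d*(z-o[2])/d[2]
def proj(f,p):
    T=np.linalg.inv(f["T"]); q=T[:3,:3]@np.asarray(p,float)+T[:3,3]; q=f["mtx"]@q; return q[:2]/q[2]
def save(n,name,crop=None,k=1):
    f=grab_frame(n); a=f["color"][:,:,::-1]
    if crop: x0,y0,x1,y1=crop; a=a[y0:y1,x0:x1]
    cv2.imwrite("pics/"+name,cv2.resize(a,None,fx=k,fy=k,interpolation=cv2.INTER_CUBIC)); return f
def st():
    s=sense(); print("t",round(s["clock"],2),"pos",s["eef_pos"].round(1),"rot",s["tcp_rot"].round(3),"F",s["contact_force"].round(1),"op",round(s["opening"],3),"q",s["qpos"].round(2)); return s
E
python3 - <<'E'
from h import *
t=grab_frame("top"); s=grab_frame("scene")
print("nut top",at(t,(407.5,258.7),157),at(s,(209.7,157.2),157))
print("rim",at(t,(404.8,260),116),at(s,(160+310/6,135+222/6),116))
c=[(45,52),(375,47),(380,487),(39,493)]
c=[at(t,(180+x/4,195+y/4),40) for x,y in c]
for p in c: print("tray c",p.round(1))
print("mean",np.mean(c,0), [np.linalg.norm(c[i]-c[i-1]).round(0) for i in range(4)])
c=[(328,150),(398,131),(430,206),(350,219)]
print([at(s,x,40).round(0) for x in c])
# pivots
print("pivots",at(t,(350+65/6,210+245/6),95),at(t,(350+578/6,210+355/6),95))
for n,uv in dict(mug=(402,143),tape=(241,156),brush=(325,157)).items(): print(n,at(t,uv,20))
st()
E
```

```text
nut top [ 504.46363298 -191.56326721  157.        ] [ 503.94931012 -186.92878611  157.        ]
rim [ 502.82442383 -193.43846442  116.        ] [ 507.80356345 -190.37720855  116.        ]
tray c [642.7 296.2  40. ]
tray c [640.1  98.9  40. ]
tray c [383.1 100.3  40. ]
tray c [385.5 297.3  40. ]
mean [512.86747394 198.17887122  40.        ] [np.float64(257.0), np.float64(197.0), np.float64(257.0), np.float64(197.0)]
[array([416., 102.,  40.]), array([387., 305.,  40.]), array([660., 285.,  40.]), array([654.,  95.,  40.])]
pivots [526.64577859 -99.51431314  95.        ] [ 480.22744467 -289.38070698   95.        ]
mug [ 793.99592134 -221.35874244   20.        ]
tape [772.01045055 179.36939141  20.        ]
brush [763.63991389 -28.47775645  20.        ]
t 0.25 pos [ 280.1 -558.6  404.3] rot [-3.141 -0.     0.465] F [-0.4 -0.2 -0.1] op 1.001 q [-1.11  0.35  1.63  0.    1.16 -0.  ]
```

```bash
python3 -m creep '[[0,0,0,30,-19,0,0],[0,0,0,37,-23,0,0],[0,0,0,37,-23,0,0],[0,0,0,37,-23,0,0],[0,0,0,37,-23,0,0],[0,0,0,37,-23,0,0],[0,0,0,37,-23,0,0],[0,0,0,37,-23,0,0],[0,0,0,37,-23,0,0],[0,0,0,25,-16,0,0]]'; python3 -c "from h import *; st()"
```

```text
clock: 1.08
eef_pos: [489.3, -215.6, 403.1]
tcp_rot: [3.139, 0.001, 0.454]
contact_force: [1.0, -0.1, 0.5]
opening: 0.999
t 1.08 pos [ 489.3 -215.6  403.1] rot [3.139e+00 1.000e-03 4.540e-01] F [ 1.  -0.1  0.5] op 0.999 q [-0.42  0.21  1.83 -0.    1.1   0.7 ]
```

```bash
python3 -m creep '[[0,0,-0.12,0,0,0,0],[0,0,-0.12,0,0,0,0],[0,0,-0.12,0,0,0,0],[0,0,-0.12,0,0,0,0],[0,0,-0.12,0,0,0,0],[0,0,-0.12,0,0,0,0],[0,0,-0.12,0,0,0,0],[0,0,-0.12,0,0,0,0],[0,0,-0.12,0,0,0,0],[0,0,-0.12,0,0,0,0]]'; python3 -c "from h import *; st()"
```

```text
clock: 1.92
eef_pos: [492.9, -207.1, 402.7]
tcp_rot: [3.141, 0.001, 1.699]
contact_force: [-0.1, -0.7, -0.2]
opening: 1.003
t 1.92 pos [ 492.9 -207.1  402.7] rot [3.141e+00 1.000e-03 1.699e+00] F [-0.1 -0.7 -0.2] op 1.003 q [-0.4   0.21  1.83 -0.    1.1  -0.53]
```

```bash
python3 -m creep '[[0,0,-0.12,0,0,0,0],[0,0,-0.12,0,0,0,0],[0,0,-0.12,0,0,0,0],[0,0,-0.12,0,0,0,0],[0,0,-0.12,0,0,0,0],[0,0,-0.12,0,0,0,0],[0,0,-0.12,0,0,0,0],[0,0,-0.12,0,0,0,0],[0,0,-0.12,0,0,0,0],[0,0,-0.12,0,0,0,0]]';python3 -m creep '[[0,0,-0.1,0,0,0,0],[0,0,-0.05,-11,15,0,0],[0,0,0,0,0,0,0]]'; python3 -c "
from h import *
st(); f=save('wrist','w1.png'); 
print(proj(f,[504,-190,157]))"
```

```text
clock: 2.75
eef_pos: [492.4, -206.8, 402.3]
tcp_rot: [-3.141, 0.0, 2.949]
contact_force: [0.4, 0.2, -0.9]
opening: 1.003
clock: 3.0
eef_pos: [504.5, -192.9, 402.2]
tcp_rot: [-3.141, -0.0, 3.113]
contact_force: [0.1, -0.2, -0.0]
opening: 1.001
t 3.0 pos [ 504.5 -192.9  402.2] rot [-3.141 -0.     3.113] F [ 0.1 -0.2 -0. ] op 1.001 q [-0.37  0.22  1.82 -0.    1.1  -1.91]
[317.81237881 214.71644574]
```

View pics/w1.png

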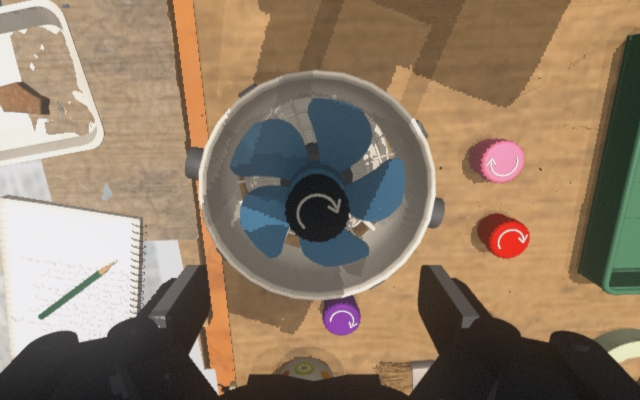

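```bash
python3 -c "
import cv2
a=cv2.imread('pics/w1.png'); cv2.imwrite('pics/w1c.png',cv2.resize(a[160:260,260:380],None,fx=6,fy=6,interpolation=cv2.INTER_CUBIC))"
```

```text
(no output)
```

View pics/w1c.png

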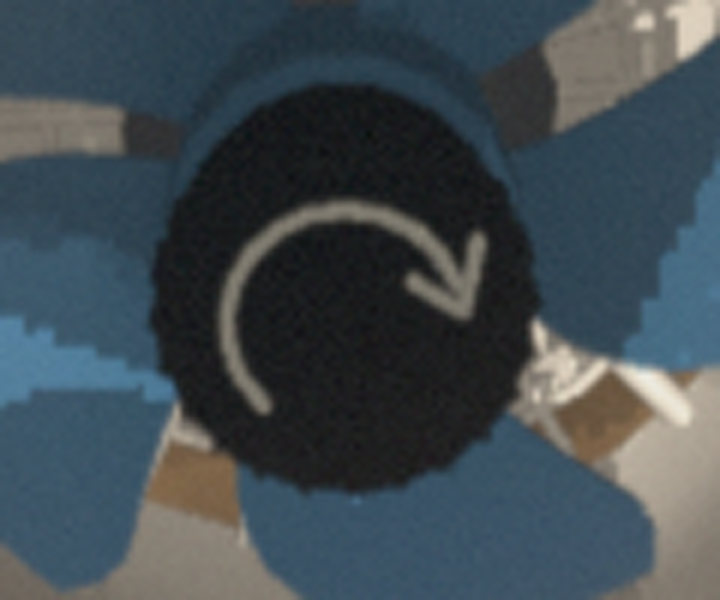

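The wrist view shows the black nut's top disc centred at about (317.5,210.5).

```bash
python3 -c "
from h import *
f=grab_frame('wrist'); s=sense()
T=f['T']; Rt=R.from_euler('xyz',s['tcp_rot']).as_matrix()
p=at(f,(317.5,210.5),157); print(p, Rt.T@(p-s['eef_pos']))
# pads midpoint: in image
print('grasp pt proj',proj(f,s['eef_pos']+Rt@[0,0,155]), [at(f,(317.5+a,b),137) for a,b in()])
print('cam in tool',(Rt.T@(T[:3,3]-s['eef_pos'])).round(1))
"
```

```text
[ 500.06088394 -190.91789701  157.        ] [  3.05366697   3.03797433 244.99183987]
grasp pt proj [312.3388737  288.83065358] []
cam in tool [72.9  0.2 30.4]
```

```bash
python3 -m creep '[[0,0,0.02,1,1,20,0],[0,0,0,1,1,25,0],[0,0,0,0,0,17,0],[0,0,0,0,0,0,0]]'; python3 -c "
from h import *
s=st(); f=save('wrist','w2.png',(200,150,440,400),2.4); Rt=R.from_euler('xyz',s['tcp_rot']).as_matrix()
print(proj(f,[502,-190.5,157])); print(proj(f,s['eef_pos']+Rt@[0,0,155]))"
```

```text
clock: 3.43
eef_pos: [500.8, -193.1, 339.6]
tcp_rot: [-3.138, 0.002, 3.083]
contact_force: [-0.0, -0.1, -0.1]
opening: 1.001
t 3.43 pos [ 500.8 -193.1  339.6] rot [-3.138e+00  2.000e-03  3.083e+00] F [-0.  -0.1 -0.1] op 1.001 q [-0.37  0.29  1.88 -0.    0.96 -1.88]
[320.03771572 260.37931596]
[313.11872449 289.69103394]
```

View pics/w2.png

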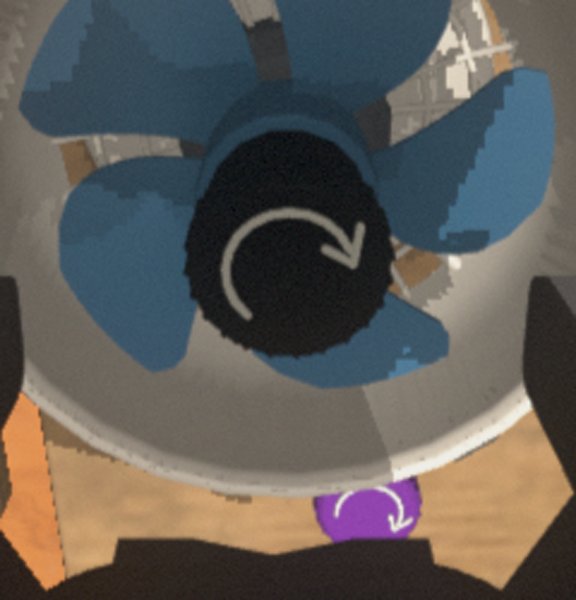

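In the crop, the nut disc is centred at about (290,257), i.e. image (320.8,257.1). The pad mid-line is at 313.5.

```bash
python3 -c "
from h import *
f=grab_frame('wrist'); s=sense()
Rt=R.from_euler('xyz',s['tcp_rot']).as_matrix()
p=at(f,(320.8,257.1),157); print(p, Rt.T@(p-s['eef_pos']))
print(proj(f,s['eef_pos']+Rt@[0,0,182.6]))"
```

```text
[ 501.47076559 -190.28920796  157.        ] [  1.24856036   3.85352597 185.2368166 ]
[312.59806004 262.01452852]
```

```bash
python3 -m creep '[[0.004,0.002,-0.03,-1,3,13,0],[0,0,0,0,0,13,0],[0,0,0,0,0,11,0],[0,0,0,0,0,1,0]]'; python3 -c "
from h import *
s=st(); f=save('wrist','w3.png',(200,150,440,400),2.4); Rt=R.from_euler('xyz',s['tcp_rot']).as_matrix()
print(proj(f,[502,-190.5,157])); print(proj(f,s['eef_pos']+Rt@[0,0,145]))"
```

```text
clock: 3.87
eef_pos: [504.9, -192.4, 308.7]
tcp_rot: [-3.13, 0.01, 3.112]
contact_force: [0.2, 0.6, -0.3]
opening: 1.001
t 3.87 pos [ 504.9 -192.4  308.7] rot [-3.13   0.01   3.112] F [ 0.2  0.6 -0.3] op 1.001 q [-0.36  0.33  1.91 -0.01  0.89 -1.9 ]
[322.43808922 283.69808589]
[313.16616617 303.92998698]
```

View pics/w3.png

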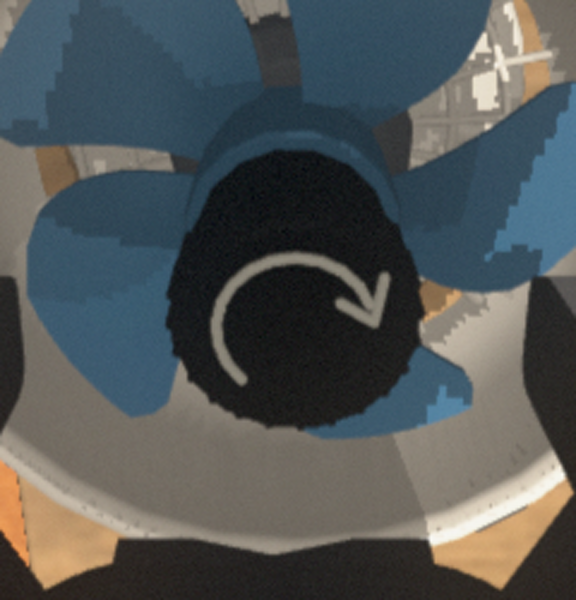

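In the crop, the nut disc is centred at about (294.5,304), i.e. image (322.7,276.7). The tool has tilted slightly, so I'll compute a correction.

```bash
cat >> h.py <<'E'
def plan(pos=None,yaw=None):
    s=sense(); Rt=R.from_euler('xyz',s['tcp_rot']); y=s['tcp_rot'][2] if yaw is None else yaw
    w=(Rt.inv()*R.from_euler('xyz',[np.pi,0,y])).as_rotvec()
    print("turn",w.round(4), "shift",None if pos is None else Rt.inv().apply(np.array(pos)-s['eef_pos']).round(2))
E
python3 -c "
from h import *
f=grab_frame('wrist'); s=sense()
p=at(f,(322.7,276.7),157); print(p, R.from_euler('xyz',s['tcp_rot']).as_matrix()[:,2])
plan([502.3,-190.4,301])"
```

```text
[ 499.79629686 -190.49924323  157.        ] [ 0.01114247 -0.01217193 -0.99986384]
turn [-0.0118  0.0115 -0.0001] shift [3.22 2.15 8.84]
```

```bash
python3 -m creep '[[-0.012,0.0115,0,2.5,2,6,0],[0,0,0,0,0,3,0],[0,0,0,0,0,0,0]]'; python3 -c "
from h import *
st(); plan([502.7,-190.4,301],3.11)"
```

```text
clock: 4.22
eef_pos: [503.5, -190.8, 302.4]
tcp_rot: [3.141, 0.002, 3.111]
contact_force: [-0.9, -0.2, -0.2]
opening: 0.994
t 4.22 pos [ 503.5 -190.8  302.4] rot [3.141e+00 2.000e-03 3.111e+00] F [-0.9 -0.2 -0.2] op 0.994 q [-0.37  0.34  1.91  0.    0.89 -1.91]
turn [0.0005 0.0019 0.0009] shift [0.79 0.36 1.35]
```

Pose is good. I'll close gently at 20 N.

```bash
python3 -m creep '[[0,0,0,0.8,0.4,1,0.3],[0,0,0,0,0,0,0.4],[0,0,0,0,0,0,0.5],[0,0,0,0,0,0,0.6],[0,0,0,0,0,0,0.7],[0,0,0,0,0,0,0.7],[0,0,0,0,0,0,0.7]]' 20; python3 -c "
from h import *
st();plan([502.7,-190.4,301],3.11);save('wrist','w4.png',(200,150,440,400),2.4)"
```

```text
clock: 4.8
eef_pos: [502.9, -190.4, 302.1]
tcp_rot: [3.142, 0.003, 3.111]
contact_force: [0.6, 0.0, -0.3]
opening: 0.473
t 4.8 pos [ 502.9 -190.4  302.1] rot [3.142e+00 3.000e-03 3.111e+00] F [ 0.6  0.  -0.3] op 0.473 q [-0.37  0.34  1.91  0.    0.88 -1.91]
turn [0.0001 0.003  0.0008] shift [ 0.16 -0.01  1.12]
```

View pics/w4.png

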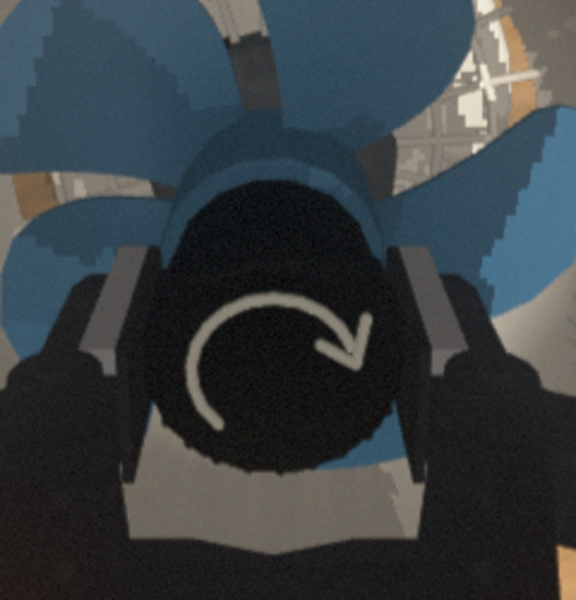

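The nut is gripped: opening 0.473 is about 40 mm, and lateral force is near zero. Now I turn clockwise seen from above (+wz, since tool z points down), with a matching climb.

```bash
python3 -m creep '[[0,0,0.08,0,0,-0.23,0.7],[0,0,0.1,0,0,-0.29,0.7],[0,0,0.1,0,0,-0.29,0.7],[0,0,0.1,0,0,-0.29,0.7],[0,0,0,0,0,0,0.7]]'; python3 -c "
from h import *
st();plan([502.7,-190.4,303.2]);save('wrist','w5.png',(200,150,440,400),2.4)"
```

```text
clock: 5.27
eef_pos: [502.7, -190.4, 303.1]
tcp_rot: [3.14, 0.002, 2.714]
contact_force: [0.6, 0.2, 0.4]
opening: 0.475
t 5.27 pos [ 502.7 -190.4  303.1] rot [3.140e+00 2.000e-03 2.714e+00] F [0.6 0.2 0.4] op 0.475 q [-0.37  0.34  1.91  0.    0.89 -1.51]
turn [0.0011 0.0022 0.    ] shift [ 0.02 -0.06 -0.15]
```

View pics/w5.png

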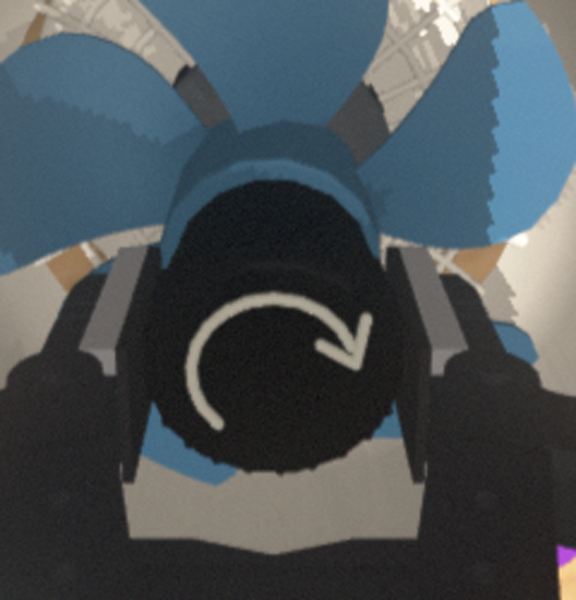

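The nut turns with the gripper (the arrow is fixed in the picture) and forces are under 1 N. I'll continue.

```bash
python3 -m creep '[[0,0,0.1,0,0,-0.3,0.7],[0,0,0.1,0,0,-0.3,0.7],[0,0,0.1,0,0,-0.3,0.7],[0,0,0.1,0,0,-0.3,0.7],[0,0,0.1,0,0,-0.3,0.7],[0,0,0.1,0,0,-0.3,0.7],[0,0,0.1,0,0,-0.3,0.7],[0,0,0.1,0,0,-0.3,0.7],[0,0,0,0,0,0,0.7]]'; python3 -c "
from h import *
st();plan([502.7,-190.4,305.6])"
```

```text
clock: 6.07
eef_pos: [502.6, -190.4, 305.1]
tcp_rot: [3.14, 0.001, 1.919]
contact_force: [0.7, -0.3, 0.8]
opening: 0.477
t 6.07 pos [ 502.6 -190.4  305.1] rot [3.140e+00 1.000e-03 1.919e+00] F [ 0.7 -0.3  0.8] op 0.477 q [-0.37  0.34  1.91  0.    0.89 -0.71]
turn [0.0017 0.0006 0.    ] shift [-0.01  0.1  -0.48]
```

```bash
python3 -m creep '[[0,0,0.1,0,0,-0.5,0.7],[0,0,0.1,0,0,-0.35,0.7],[0,0,0.1,0,0,-0.3,0.7],[0,0,0.1,0,0,-0.3,0.7],[0,0,0.1,0,0,-0.3,0.7],[0,0,0.1,0,0,-0.3,0.7],[0,0,0.1,0,0,-0.3,0.7],[0,0,0.1,0,0,-0.3,0.7],[0,0,0,0,0,0,0.7]]'; python3 -c "
from h import *
st();plan([502.7,-190.4,307.9])"
```

```text
clock: 6.82
eef_pos: [502.5, -190.6, 307.5]
tcp_rot: [3.14, -0.0, 1.14]
contact_force: [-0.6, -0.0, -0.5]
opening: 0.474
t 6.82 pos [ 502.5 -190.6  307.5] rot [ 3.14 -0.    1.14] F [-0.6 -0.  -0.5] op 0.474 q [-0.37  0.34  1.91  0.    0.9   0.06]
turn [ 0.0017 -0.0002 -0.    ] shift [ 0.28  0.05 -0.41]
```

```bash
python3 -m creep '[[0,0,0.1,0,0,-0.45,0.7],[0,0,0.1,0,0,-0.35,0.7],[0,0,0.1,0,0,-0.35,0.7],[0,0,0.1,0,0,-0.35,0.7],[0,0,0.1,0,0,-0.35,0.7],[0,0,0.1,0,0,-0.35,0.7],[0,0,0.1,0,0,-0.35,0.7],[0,0,0.1,0,0,-0.3,0.7],[0,0,0.1,0,0,-0.3,0.7],[0,0,0,0,0,0,0.7]]'; python3 -c "
from h import *
st();save('wrist','w6.png',(200,150,440,400),2.4)"
```

```text
clock: 7.65
eef_pos: [502.3, -190.5, 310.2]
tcp_rot: [3.141, -0.001, 0.281]
contact_force: [-0.2, 0.1, -0.8]
opening: 0.47
t 7.65 pos [ 502.3 -190.5  310.2] rot [ 3.141e+00 -1.000e-03  2.810e-01] F [-0.2  0.1 -0.8] op 0.47 q [-0.37  0.33  1.91  0.    0.9   0.92]
```

View pics/w6.png

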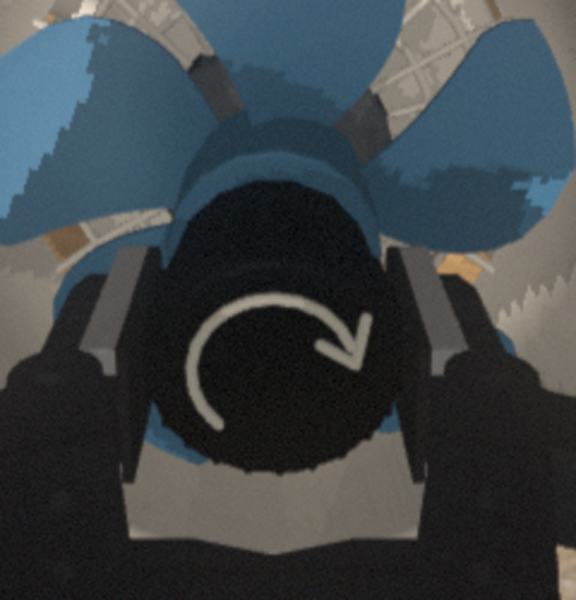

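The nut has turned 2.83 rad and risen 8.1 mm with no slip, and forces stay under 1 N. I'll lift gently and watch the force.

```bash
python3 -m creep '[[0,0,0.1,0,0,-1,0.7],[0,0,0.1,0,0,-1,0.7],[0,0,0.08,0,0,-1,0.7]]';  python3 -m creep '[[0,0,0,0,0,-5,0.7],[0,0,0,0,0,-10,0.7],[0,0,0,0,0,-25,0.7],[0,0,0,0,0,-30,0.7],[0,0,0,0,0,-20,0.7],[0,0,0,0,0,0,0.7],[0,0,0,0,0,0,0.7]]'; python3 -c "
from h import *
st();save('scene','s1.png',(120,60,320,260),3); plan([430,195,400],0)"
```

```text
clock: 7.95
eef_pos: [502.2, -190.3, 312.9]
tcp_rot: [-3.141, -0.0, 0.024]
contact_force: [-0.8, -0.8, -0.8]
opening: 0.473
clock: 8.53
eef_pos: [501.7, -190.2, 409.5]
tcp_rot: [-3.141, 0.001, 0.069]
contact_force: [-0.6, 0.0, -0.1]
opening: 0.472
t 8.53 pos [ 501.7 -190.2  409.5] rot [-3.141e+00  1.000e-03  6.900e-02] F [-0.6  0.  -0.1] op 0.472 q [-0.37  0.21  1.82  0.    1.11  1.14]
turn [-0.0007  0.0004  0.068 ] shift [ -45.47 -389.21    9.82]
```

View pics/s1.png

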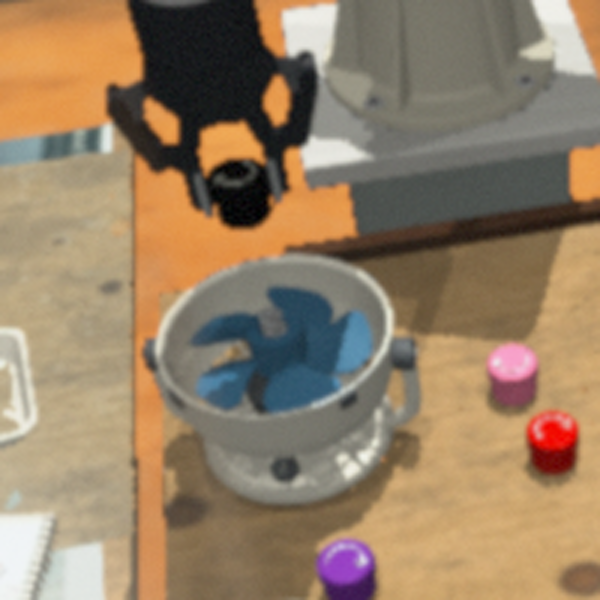

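The nut is off and held, and the wheel stays on the spindle. Next I carry the nut to the tray.

```bash
python3 -m creep '[[0,0,0.03,-2,-20,0,0.7],[0,0,0.02,-4,-35,0,0.7],[0,0,0.01,-4,-40,0,0.7],[0,0,0,-4,-40,0,0.7],[0,0,0,-4,-40,0,0.7],[0,0,0,-4,-40,0,0.7],[0,0,0,-4,-40,0,0.7],[0,0,0,-4,-40,0,0.7],[0,0,0,-4,-40,0,0.7],[0,0,0,-3,-25,0,0.7]]'; python3 -c "
from h import *
st(); plan([430,195,260],0)"
```

```text
clock: 9.42
eef_pos: [451.4, 177.2, 400.1]
tcp_rot: [3.14, 0.011, 0.022]
contact_force: [0.6, -0.1, -0.3]
opening: 0.473
t 9.42 pos [451.4 177.2 400.1] rot [3.14  0.011 0.022] F [ 0.6 -0.1 -0.3] op 0.473 q [0.37 0.14 1.93 0.   1.09 1.92]
turn [0.002  0.0114 0.0216] shift [-19.39 -18.56 140.25]
```

```bash
python3 -m creep '[[0.002,0.01,0.02,-10,-8,10,0.7],[0,0,0,-8,-6,25,0.7],[0,0,0,-2,-2,35,0.7],[0,0,0,0,0,35,0.7],[0,0,0,0,0,25,0.7],[0,0,0,0,0,10,0.7],[0,0,0,0,0,0,0.7]]'; python3 -c "
from h import *
st(); plan([430,195,195],0)"
```

```text
clock: 10.0
eef_pos: [425.5, 200.1, 250.2]
tcp_rot: [3.141, 0.005, 0.029]
contact_force: [-0.1, -0.4, 0.0]
opening: 0.474
t 10.0 pos [425.5 200.1 250.2] rot [3.141 0.005 0.029] F [-0.1 -0.4  0. ] op 0.474 q [0.44 0.34 2.08 0.   0.72 1.98]
turn [0.0002 0.0053 0.0291] shift [ 4.65  5.25 55.15]
```

```bash
python3 -m creep '[[0,0.005,0.02,3,4,10,0.7],[0,0,0,0,0,18,0.7],[0,0,0,0,0,16,0.7],[0,0,0,0,0,8,0.7],[0,0,0,0,0,2,0.7],[0,0,0,0,0,0,0.7]]'; python3 -c "
from h import *
st(); plan([428,196,186],0); save('scene','s2.png',(280,60,480,240),4);save('wrist','w7.png')"
```

```text
clock: 10.5
eef_pos: [427.7, 195.5, 193.4]
tcp_rot: [3.14, 0.005, 0.018]
contact_force: [0.4, -0.2, -1.2]
opening: 0.474
t 10.5 pos [427.7 195.5 193.4] rot [3.14  0.005 0.018] F [ 0.4 -0.2 -1.2] op 0.474 q [ 0.43  0.45  2.11 -0.    0.59  1.98]
turn [0.0021 0.0045 0.0176] shift [ 0.37 -0.48  7.4 ]
```

View pics/s2.png

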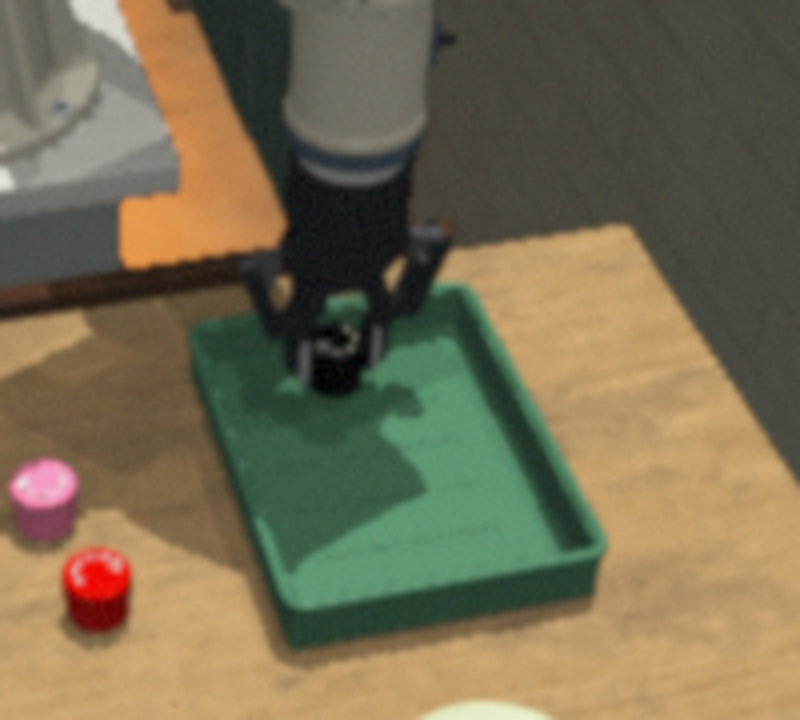

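View pics/w7.png

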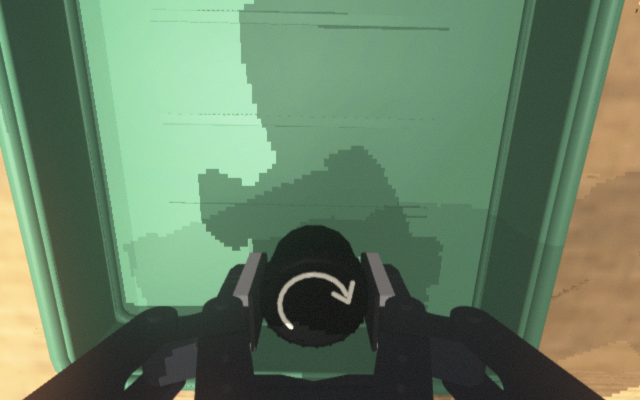

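The nut is held upright inside the near end of the tray. I'll lower it in small steps, watching the force.

```bash
python3 -m creep '[[0,0,0,0,0,3,0.7],[0,0,0,0,0,2,0.7],[0,0,0,0,0,1,0.7],[0,0,0,0,0,0,0.7]]'; python3 -m creep '[[0,0,0,0,0,1,0.7],[0,0,0,0,0,0.5,0.7]]'
```

```text
clock: 10.93
eef_pos: [429.0, 196.2, 190.1]
tcp_rot: [-3.141, -0.001, 0.018]
contact_force: [-0.2, 0.3, -0.4]
opening: 0.473
clock: 11.1
eef_pos: [429.2, 196.3, 188.9]
tcp_rot: [-3.141, -0.002, 0.018]
contact_force: [0.4, 0.3, -0.6]
opening: 0.466
```

```bash
python3 -m creep '[[0,0,0,0,0,1.5,0.7],[0,0,0,0,0,0.8,0.7],[0,0,0,0,0,0.5,0.7]]'; python3 -m creep '[[0,0,0,0,0,1,0.7],[0,0,0,0,0,0.7,0.7]]'
```

```text
clock: 11.35
eef_pos: [429.2, 196.3, 186.0]
tcp_rot: [-3.141, -0.002, 0.018]
contact_force: [1.2, 0.7, -0.4]
opening: 0.471
clock: 11.52
eef_pos: [429.4, 196.4, 184.7]
tcp_rot: [-3.141, -0.002, 0.018]
contact_force: [-5.5, -1.5, 27.4]
opening: 0.475
```

The nut has touched the floor, with z where expected. I'll ease off and open.

```bash
python3 -m creep '[[0,0,0,0,0,-0.6,0.7],[0,0,0,0,0,0,0.5],[0,0,0,0,0,0,0.4],[0,0,0,0,0,0,0.25],[0,0,0,0,0,0,0.25],[0,0,0,0,0,-2,0.2]]'; python3 -c "
from h import *
st(); save('wrist','w8.png')"
```

```text
clock: 12.02
eef_pos: [429.4, 196.4, 187.2]
tcp_rot: [-3.141, -0.002, 0.018]
contact_force: [-0.3, 0.4, -1.2]
opening: 0.801
t 12.02 pos [429.4 196.4 187.2] rot [-3.141e+00 -2.000e-03  1.800e-02] F [-0.3  0.4 -1.2] op 0.801 q [ 0.43  0.46  2.11 -0.    0.57  1.98]
```

View pics/w8.png

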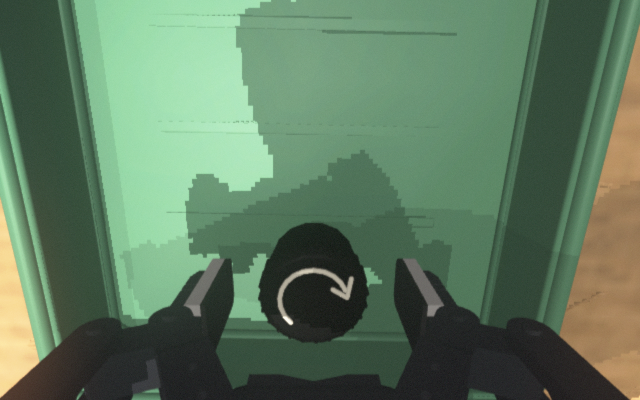

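The nut stands free with gaps on both sides. I'll rise and return to the fan.

```bash
python3 -m creep '[[0,0,0,0,0,-8,0],[0,0,0,0,0,-25,0],[0,0,0,0,0,-40,0],[0,0,0,0,0,-40,0],[0,0,0,0,0,-40,0],[0,0,0,4,20,-30,0],[0,0,0,6,35,-10,0],[0,0,0,6,40,0,0],[0,0,0,6,40,0,0],[0,0,0,6,40,0,0]]'; python3 -m creep '[[0,0,0,8,40,0,0],[0,0,0,8,40,0,0],[0,0,0,8,40,0,0],[0,0,0,8,40,0,0],[0,0,0,5,25,0,0],[0,0,0,0,10,0,0],[0,0,0,0,0,0,0]]'; python3 -c "
from h import *
st(); plan([502.3,-190.5,340],0); save('wrist','w9.png')"
```

```text
clock: 12.9
eef_pos: [459.7, 21.1, 397.5]
tcp_rot: [-3.141, -0.008, 0.029]
contact_force: [0.5, -1.2, -0.4]
opening: 0.999
clock: 13.48
eef_pos: [500.1, -185.7, 404.1]
tcp_rot: [3.139, -0.016, 0.023]
contact_force: [-0.3, 0.2, 1.1]
opening: 1.004
t 13.48 pos [ 500.1 -185.7  404.1] rot [ 3.139 -0.016  0.023] F [-0.3  0.2  1.1] op 1.004 q [-0.36  0.21  1.83  0.    1.08  1.19]
turn [ 0.0023 -0.016   0.0231] shift [ 1.07  4.72 64.09]
```

View pics/w9.png

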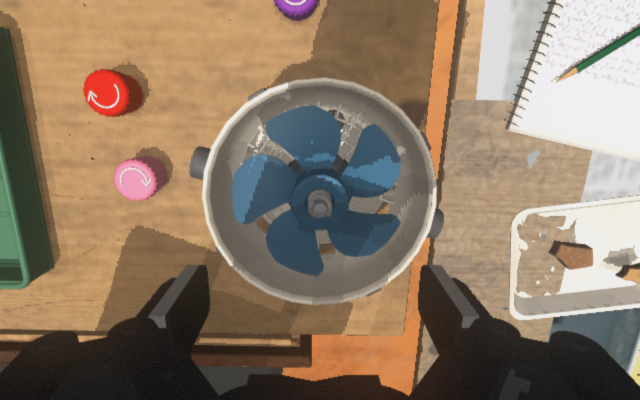

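The spindle tip shows at (319,207), with the wheel still seated on it and the nut gone.

```bash
python3 -m creep '[[0.002,-0.016,0.02,1,4,12,0],[0,0,0,0,0,25,0],[0,0,0,0,0,20,0],[0,0,0,0,0,5,0],[0,0,0,0,0,0,0]]'; python3 -c "
from h import *
s=st(); f=save('wrist','w10.png',(200,150,440,400),2.4); plan([502.3,-190.5,300],0); print(proj(f,[502.3,-190.5,137.5]),proj(f,[502.3,-190.5,121]))"
```

```text
clock: 13.95
eef_pos: [500.3, -182.4, 339.3]
tcp_rot: [-3.14, 0.003, 0.003]
contact_force: [-0.2, 0.4, 0.7]
opening: 1.001
t 13.95 pos [ 500.3 -182.4  339.3] rot [-3.14e+00  3.00e-03  3.00e-03] F [-0.2  0.4  0.7] op 1.001 q [-0.35  0.29  1.89  0.    0.97  1.21]
turn [-0.002   0.0033  0.0033] shift [ 2.14  8.14 39.68]
[329.73414726 240.1785026 ] [328.52195612 228.66948352]
```

View pics/w10.png

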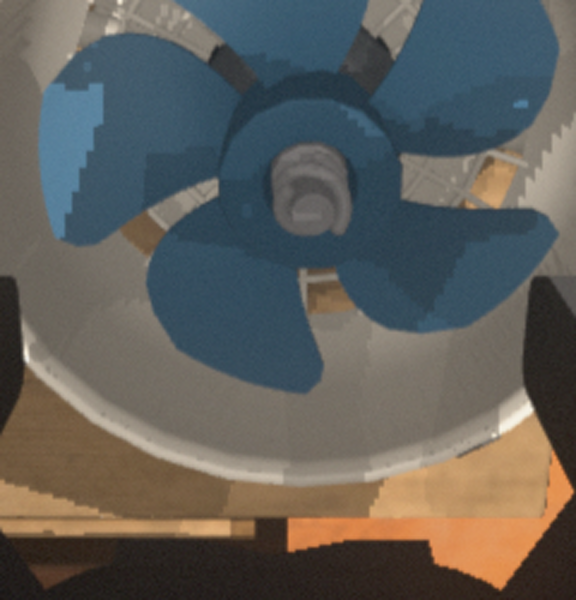

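The hub top is centred at x≈329.6, where 328.5 was predicted from the nut axis, so they agree. I'll centre and descend.

```bash
python3 -m creep '[[-0.002,0.003,0.003,2,8,5,0],[0,0,0,0,0,15,0],[0,0,0,0,0,14,0],[0,0,0,0,0,3,0],[0,0,0,0,0,0,0]]'; python3 -c "
from h import *
s=st(); plan([502.3,-190.7,278],0)"
```

```text
clock: 14.42
eef_pos: [504.9, -190.5, 305.3]
tcp_rot: [3.139, -0.006, 0.003]
contact_force: [0.7, 0.0, -0.7]
opening: 1.0
t 14.42 pos [ 504.9 -190.5  305.3] rot [ 3.139e+00 -6.000e-03  3.000e-03] F [ 0.7  0.  -0.7] op 1.0 q [-0.36  0.34  1.91 -0.    0.89  1.21]
turn [ 0.003  -0.0063  0.0026] shift [-2.74  0.07 27.24]
```

```bash
python3 -m creep '[[0.003,-0.006,0.003,-2.5,0.1,7,0],[0,0,0,0,0,9,0],[0,0,0,0,0,6,0],[0,0,0,0,0,1,0],[0,0,0,0,0,0,0]]'; python3 -c "
from h import *
s=st(); plan([502.3,-190.7,278],0); save('wrist','w11.png',(200,150,440,400),2.4)"
```

```text
clock: 14.83
eef_pos: [503.2, -191.4, 282.6]
tcp_rot: [3.14, -0.003, -0.001]
contact_force: [0.1, 0.3, 0.1]
opening: 0.999
t 14.83 pos [ 503.2 -191.4  282.6] rot [ 3.14e+00 -3.00e-03 -1.00e-03] F [0.1 0.3 0.1] op 0.999 q [-0.37  0.37  1.92 -0.    0.84  1.21]
turn [ 0.0012 -0.0032 -0.0011] shift [-0.93 -0.7   4.62]
```

View pics/w11.png

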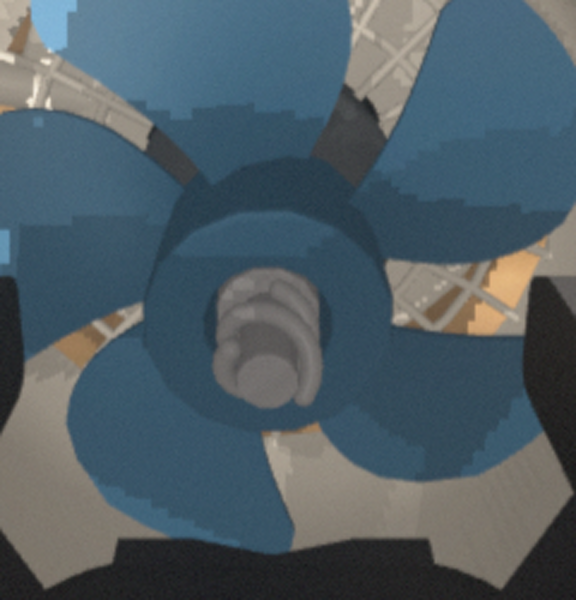

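The hub is centred at crop x≈268 against the jaw middle at 272, so I shift about 0.8 mm along −y, matching the plan. Then close.

```bash
python3 -m creep '[[0.001,-0.003,0,-0.8,-0.7,3,0.1],[0,0,0,0,0,1.5,0.3],[0,0,0,0,0,0,0.4],[0,0,0,0,0,0,0.5],[0,0,0,0,0,0,0.6],[0,0,0,0,0,0,0.7],[0,0,0,0,0,0,0.7]]' 30; python3 -c "
from h import *
s=st(); plan([502.3,-190.7,278],0); save('wrist','w12.png',(200,150,440,400),2.4)"
```

```text
clock: 15.47
eef_pos: [502.7, -190.6, 278.9]
tcp_rot: [3.141, -0.001, -0.001]
contact_force: [0.1, 0.1, -1.2]
opening: 0.501
t 15.47 pos [ 502.7 -190.6  278.9] rot [ 3.141e+00 -1.000e-03 -1.000e-03] F [ 0.1  0.1 -1.2] op 0.501 q [-0.37  0.38  1.93 -0.    0.84  1.21]
turn [ 0.0005 -0.0011 -0.001 ] shift [-0.36  0.11  0.86]
```

View pics/w12.png

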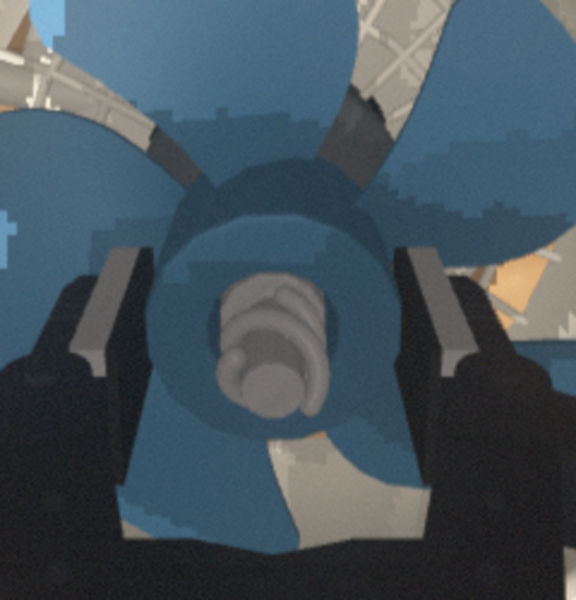

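The opening of 0.501 (about 42.6 mm) matches the 44 mm hub. I'll lift straight up.

```bash
python3 -m creep '[[0,0,0,0,0,-2,0.75],[0,0,0,0,0,-4,0.75],[0,0,0,0,0,-6,0.75],[0,0,0,0,0,-6,0.75]]' 40; python3 -c "
from h import *
st(); plan([502.5,-190.6,400])"
```

```text
clock: 15.85
eef_pos: [502.1, -190.4, 296.9]
tcp_rot: [-3.141, 0.001, -0.001]
contact_force: [-0.5, -0.0, -1.7]
opening: 0.494
t 15.85 pos [ 502.1 -190.4  296.9] rot [-3.141e+00  1.000e-03 -1.000e-03] F [-0.5 -0.  -1.7] op 0.494 q [-0.37  0.35  1.92 -0.    0.88  1.21]
turn [-0.0004  0.0014 -0.    ] shift [   0.26    0.15 -103.14]
```

```bash
python3 -m creep '[[0,0,0,0.3,0,-10,0.75],[0,0,0,0,0,-18,0.75],[0,0,0,0,0,-20,0.75],[0,0,0,0,0,-20,0.75],[0,0,0,0,0,-20,0.75],[0,0,0,0,0,-15,0.75],[0,0,0,0,0,0,0.75],[0,0,0,0,0,0,0.75],[0,0,0,0,0,0,0.75]]'; python3 -c "
from h import *
st(); plan([555,196,400],0); save('scene','s3.png',(120,60,320,260),3);save('wrist','w13.png')"
```

```text
clock: 16.6
eef_pos: [502.2, -190.3, 412.7]
tcp_rot: [3.14, -0.005, -0.001]
contact_force: [0.6, -0.2, -1.4]
opening: 0.499
t 16.6 pos [ 502.2 -190.3  412.7] rot [ 3.14e+00 -5.00e-03 -1.00e-03] F [ 0.6 -0.2 -1.4] op 0.499 q [-0.36  0.21  1.81 -0.    1.12  1.21]
turn [ 0.0019 -0.0047 -0.001 ] shift [  52.35 -386.35   12.25]
```

View pics/s3.png

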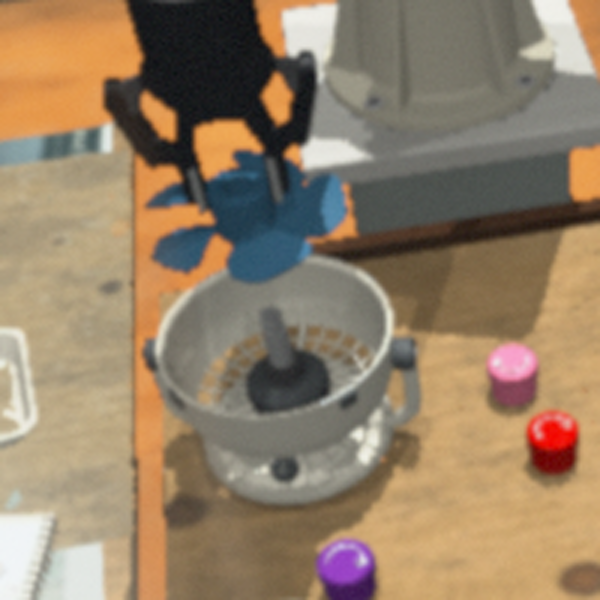

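View pics/w13.png

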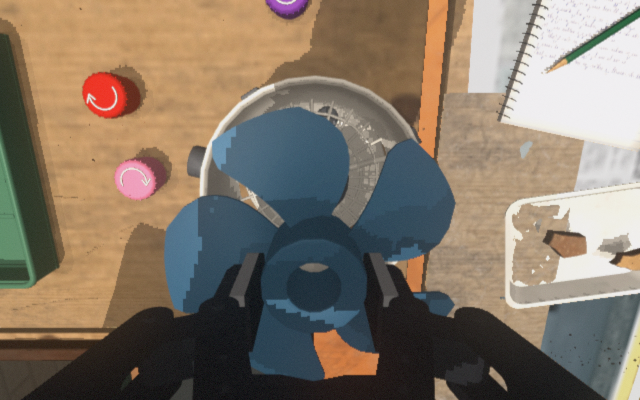

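The wheel is off, level and held by the hub. I'll carry it to the tray over target (550,197), clear of the nut at (429,196).

```bash
python3 -m creep '[[0.002,-0.005,0,3,-12,0,0.75],[0,0,0,6,-25,0,0.75],[0,0,0,7,-35,0,0.75],[0,0,0,7,-38,0,0.75],[0,0,0,6,-38,0,0.75],[0,0,0,6,-38,0,0.75],[0,0,0,5,-38,0,0.75],[0,0,0,4,-38,0,0.75],[0,0,0,3,-35,0,0.75],[0,0,0,2,-25,0,0.75]]'; python3 -m creep '[[0,0,0,0,-15,0,0.75],[0,0,0,0,-8,0,0.75],[0,0,0,0,0,0,0.75]]';python3 -c "
from h import *
st(); plan([550,197,260],0)"
```

```text
clock: 17.53
eef_pos: [551.0, 146.0, 401.3]
tcp_rot: [-3.14, 0.02, -0.011]
contact_force: [0.3, -0.8, -0.9]
opening: 0.5
clock: 17.78
eef_pos: [549.9, 177.3, 397.9]
tcp_rot: [-3.14, 0.026, -0.005]
contact_force: [-0.1, -0.8, -0.9]
opening: 0.498
t 17.78 pos [549.9 177.3 397.9] rot [-3.14   0.026 -0.005] F [-0.1 -0.8 -0.9] op 0.498 q [0.31 0.29 1.73 0.01 1.14 1.88]
turn [-0.0014  0.0259 -0.0052] shift [  3.61 -19.47 137.88]
```

```bash
python3 -m creep '[[-0.001,0.025,-0.005,2,-12,5,0.75],[0,0,0,0,-7,15,0.75],[0,0,0,0,0,25,0.75],[0,0,0,0,0,30,0.75],[0,0,0,0,0,30,0.75],[0,0,0,0,0,20,0.75],[0,0,0,0,0,10,0.75],[0,0,0,0,0,0,0.75]]';python3 -c "
from h import *
st(); plan([550,197,225],0); save('wrist','w14.png'); save('scene','s4.png',(280,60,480,240),4)"
```

```text
clock: 18.45
eef_pos: [550.9, 191.5, 256.1]
tcp_rot: [3.139, 0.002, -0.003]
contact_force: [-0.7, 0.8, 0.2]
opening: 0.496
t 18.45 pos [550.9 191.5 256.1] rot [ 3.139e+00  2.000e-03 -3.000e-03] F [-0.7  0.8  0.2] op 0.496 q [ 0.33  0.47  1.84 -0.    0.84  1.91]
turn [ 0.0028  0.0024 -0.0029] shift [-0.82 -5.58 31.09]
```

View pics/w14.png

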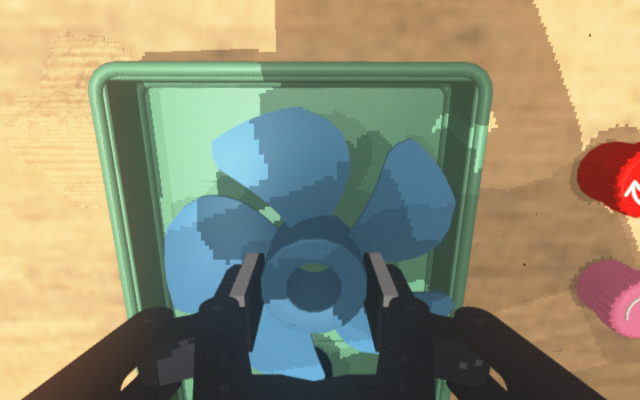

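View pics/s4.png

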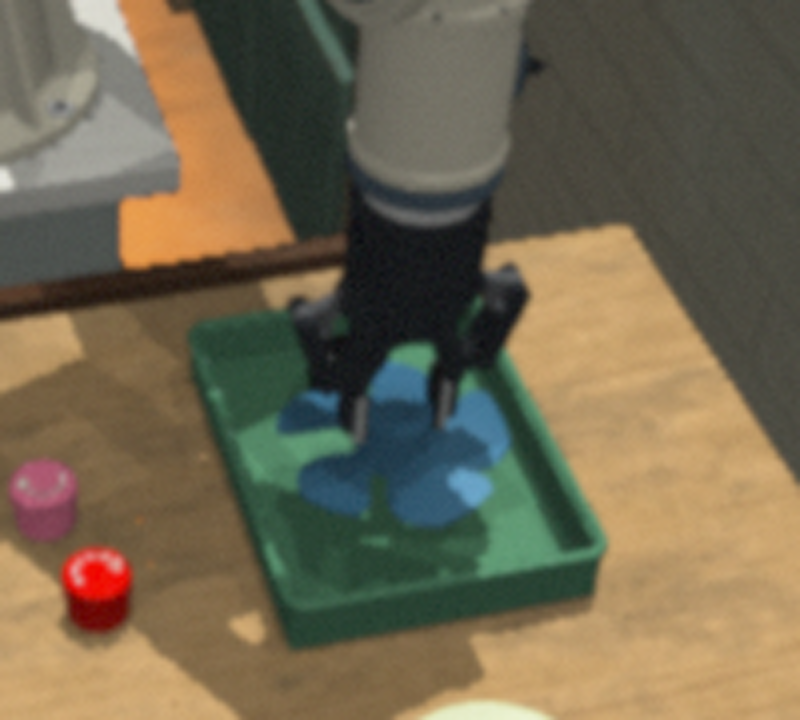

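The wheel is level over the tray, near the middle across it. I'll shift 5 mm in +y and lower.

```bash
python3 -m creep '[[0.003,0.002,-0.003,-0.8,-5.5,8,0.75],[0,0,0,0,0,12,0.75],[0,0,0,0,0,12,0.75],[0,0,0,0,0,10,0.75],[0,0,0,0,0,6,0.75],[0,0,0,0,0,2,0.75],[0,0,0,0,0,0,0.75]]';python3 -c "
from h import *
st(); plan([550,197,200],0); save('wrist','w15.png')"
```

```text
clock: 19.13
eef_pos: [553.5, 198.7, 208.2]
tcp_rot: [-3.137, -0.011, 0.0]
contact_force: [0.5, -1.1, -0.8]
opening: 0.498
t 19.13 pos [553.5 198.7 208.2] rot [-3.137 -0.011  0.   ] F [ 0.5 -1.1 -0.8] op 0.498 q [0.34 0.54 1.85 0.   0.73 1.91]
turn [-0.0044 -0.0109  0.0003] shift [-3.6   1.73  8.13]
```

View pics/w15.png

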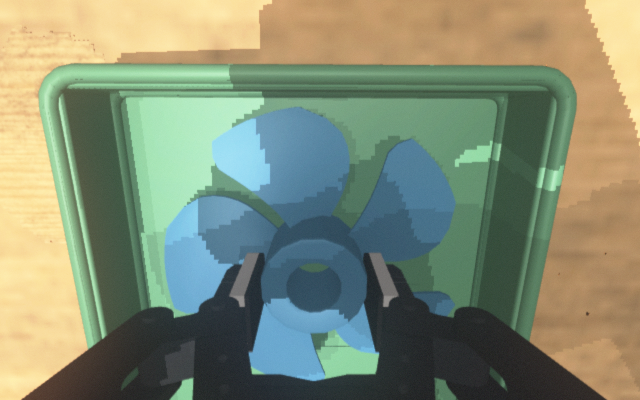

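The wheel is well inside the walls. I'll correct the slight tilt, then lower to contact in small steps.

```bash
python3 -m creep '[[-0.004,-0.011,0,-3,1,3,0.75],[0,0,0,0,0,2,0.75],[0,0,0,0,0,0,0.75]]';python3 -c "
from h import *
st(); plan([550,197,198],0)"
```

```text
clock: 19.43
eef_pos: [550.6, 197.7, 203.6]
tcp_rot: [-3.141, 0.0, 0.0]
contact_force: [1.7, -0.8, -0.6]
opening: 0.497
t 19.43 pos [550.6 197.7 203.6] rot [-3.141  0.     0.   ] F [ 1.7 -0.8 -0.6] op 0.497 q [0.34 0.55 1.86 0.   0.74 1.91]
turn [-0.0003  0.0004  0.0003] shift [-0.56  0.72  5.58]
```

```bash
python3 -m creep '[[0,0,0,0,0,1.5,0.75],[0,0,0,0,0,1.2,0.75],[0,0,0,0,0,0,0.75]]'; python3 -m creep '[[0,0,0,0,0,1,0.75],[0,0,0,0,0,0.5,0.75]]'
```

```text
clock: 19.68
eef_pos: [550.7, 197.7, 201.2]
tcp_rot: [-3.141, -0.0, 0.0]
contact_force: [-0.4, 0.1, -1.1]
opening: 0.501
clock: 19.85
eef_pos: [551.0, 197.8, 199.9]
tcp_rot: [-3.141, -0.001, 0.0]
contact_force: [-0.9, 0.2, -1.5]
opening: 0.495
```

```bash
python3 -m creep '[[0,0,0,0,0,0.8,0.75],[0,0,0,0,0,0.4,0.75]]'; python3 -m creep '[[0,0,0,0,0,0.6,0.75],[0,0,0,0,0,0.4,0.75]]'
```

```text
clock: 20.02
eef_pos: [551.0, 197.8, 198.6]
tcp_rot: [-3.141, -0.001, 0.0]
contact_force: [-0.0, -0.5, -1.5]
opening: 0.495
clock: 20.18
eef_pos: [551.1, 197.8, 197.8]
tcp_rot: [-3.141, -0.002, 0.0]
contact_force: [-1.9, -0.7, 7.0]
opening: 0.5
```

Floor contact is 7 N at the expected height (198). Release.

```bash
python3 -m creep '[[0,0,0,0,0,0,0.48],[0,0,0,0,0,0,0.4],[0,0,0,0,0,0,0.3],[0,0,0,0,0,0,0.2],[0,0,0,0,0,0,0.2]]'; python3 -c "
from h import *
st(); save('wrist','w16.png')"
```

```text
clock: 20.6
eef_pos: [551.3, 197.9, 198.0]
tcp_rot: [-3.14, -0.002, 0.0]
contact_force: [0.1, -1.1, 0.3]
opening: 0.798
t 20.6 pos [551.3 197.9 198. ] rot [-3.14e+00 -2.00e-03  0.00e+00] F [ 0.1 -1.1  0.3] op 0.798 q [0.34 0.56 1.86 0.   0.72 1.91]
```

View pics/w16.png

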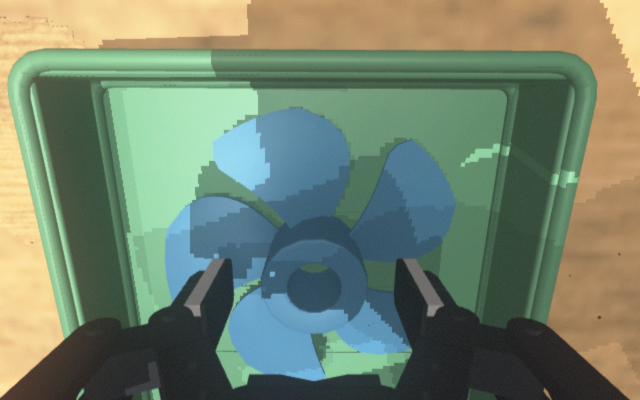

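The hub is released with a gap on both sides and the wheel lies flat. I'll retreat upward and check.

```bash
python3 -m creep '[[0,0,0,0,0,-3,0.2],[0,0,0,0,0,-10,0.2],[0,0,0,0,0,-25,0.1],[0,0,0,0,0,-35,0],[0,0,0,-10,0,-40,0],[0,0,0,-25,0,-30,0],[0,0,0,-35,10,-10,0],[0,0,0,-35,30,0,0],[0,0,0,-30,40,0,0],[0,0,0,-10,40,0,0]]'; python3 -m creep '[[0,0,0,0,40,0,0],[0,0,0,0,40,0,0],[0,0,0,0,20,0,0],[0,0,0,0,0,0,0],[0,0,0,0,0,0,0]]'; python3 -c "
from h import *
st(); f=save('top','t2.png'); save('scene','s5.png',(280,100,460,240),4.4)
print(proj(f,[429.3,196.3,40]),proj(f,[551,197.8,40]))
import cv2; a=cv2.imread('pics/t2.png'); cv2.imwrite('pics/t2c.png',cv2.resize(a[195:330,180:285],None,fx=4,fy=4,interpolation=cv2.INTER_CUBIC))"
```

```text
clock: 21.48
eef_pos: [409.8, 87.3, 362.7]
tcp_rot: [-3.136, -0.011, 0.005]
contact_force: [1.3, -0.4, -0.3]
opening: 1.0
clock: 21.9
eef_pos: [404.4, -20.9, 367.3]
tcp_rot: [-3.138, -0.017, 0.004]
contact_force: [1.4, -0.3, 0.2]
opening: 1.005
t 21.9 pos [404.4 -20.9 367.3] rot [-3.138 -0.017  0.004] F [ 1.4 -0.3  0.2] op 1.005 q [-0.06  0.04  2.12  0.01  0.96  1.51]
[233.39698321 297.6500604 ] [232.56896409 245.24109716]
```

View pics/t2.png

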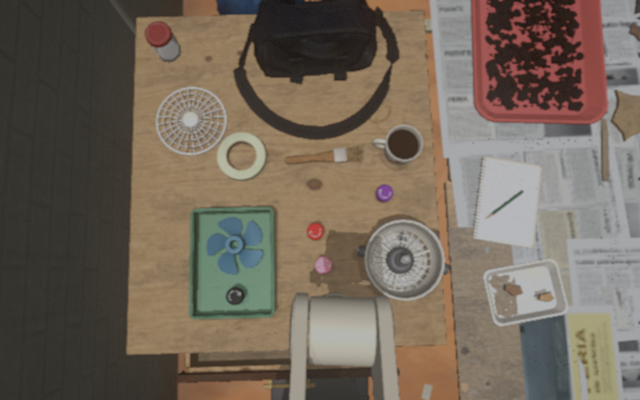

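View pics/s5.png

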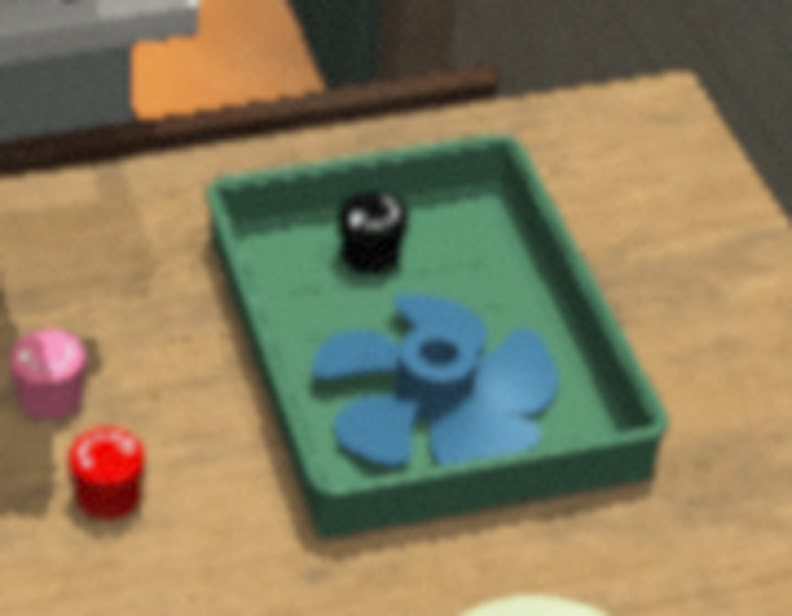

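View pics/t2c.png

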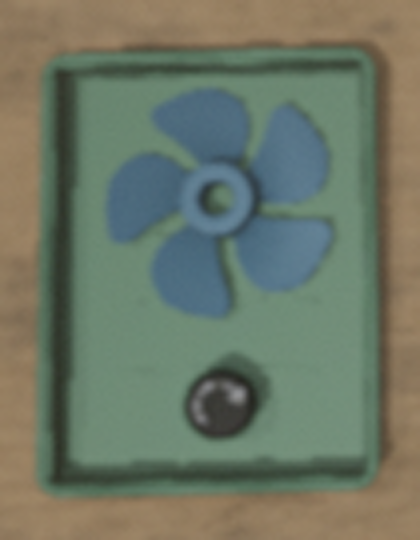

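The nut (235,296) stands and the wheel (235,244) lies flat, hub up, both within the tray and clear of its walls. The mug, tape and brush are at their starting pixels and the arm is clear. I'll hand in.

```bash
python3 -c "
from h import *
st(); print(job.sign_off())"
```

```text
t 22.0 pos [404.7 -19.9 367. ] rot [-3.138 -0.017  0.006] F [-0.  -0.1 -0.2] op 0.998 q [-0.05  0.04  2.12  0.01  0.96  1.51]
the job is handed in; nothing more can be done
None
```

The job is done and handed in at 22.0 s of the 72 s allowed. The sign-off gave no verdict.

- **Nut:** I turned it clockwise about 3.1 rad at 20 N grip, raising the gripper with the thread. The measured wrist force stayed under about 1 N. It lifted off freely and stands upright on the tray floor, about 84 mm from the tray's middle towards the robot. It took one firm press of about 27 N when it touched down.
- **Wheel:** I lifted it straight off by the hub, set it down at about 7 N and released it. It lies flat with the hub up, about 38 mm from the tray's middle on the far side.

**Last checks:** The final top and scene pictures show both parts inside the tray, apart from each other. The mug, tape roll and brush are at their starting pixels, and the look-alike caps show no movement. The arm was clear, with no measured force.

**Disagreement:** The cameras differed by about 4 mm on the nut's x position (wrist about 500.5 mm, top and scene about 504 mm). I used 502.7 mm, and neither grip showed any sideways force.

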